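Draw the slide carrier from under the cover-glass boxes

ROBOT

A 6-joint arm with a two-finger parallel gripper is mounted at the origin on the work surface; the furniture and walls round the work are solid. World frame = base frame: x ahead of the robot, y to its left, z up, the work surface at z = 0. Lengths are in mm, angles in degrees, forces in N, time in s.
With the tool pointing down it reaches from about 300 to 850 mm from the base axis. Payload 4.2 kg.
Tool frame: the origin (TCP) lies on the centre line of the jaws, within the pads' length; the fingertips stand 14 mm ahead of it and the grasp point (between the pads) lies 5 mm behind it; z points along the fingers, y is the line along which they close (so a half turn about z gives the same grasp; the last joint's range is limited). The gripper opens to 91 mm and grips with 3 to 60 N. Pads are 32 mm wide; open, the fingers measure 118 mm over their backs; the gripper's body (76 mm by 178 mm) begins 60 mm behind the grasp point.
Start: joints at [71.448, 18.312, 89.639, -0, 72.044, -1.146], TCP at [172.012, 548.683, 227.976] pointing down, gripper open.
Joint ranges: [-177.97, 177.97], [-48.28, 115.42], [12.27, 149.76], [-77.06, 257.06], [2.81, 150.46], [-146.56, 146.56]. Speed limits (degrees/s): [147.25, 147.25, 180, 180, 180, 180].

INTERFACE

Orientations are given as [roll, pitch, yaw] about the fixed x, y, z axes, in that order (R = Rz(yaw) Ry(pitch) Rx(roll)).
In Python, from workcell import env gives the robot as it stands.
- The arm moves only by the tool arm_command, never from a script. Its argument "motion" is a list of rows, each an object with "offset": the shift along the tool's x, y, z in m, a list of three; "spin": the turn about the tool's z in rad. In form: [{"offset": [tx, ty, tz], "spin": spin}, ...]. A call has 1 to 5 rows; each row shifts and turns the commanded pose from where the row before left it, along the tool's axes as they then stand; what a row does not reach is not made up. A row lasts 1/8 s, in which the tool goes at most 62.5 mm and 10.7 degrees, less where a joint would pass 70% of its speed; a pose out of reach is approached as far as the arm can. A call with a gripper value outside its range is refused whole. "jaw" is the finger opening in m, from 0 to 0.0912, set as the call begins (left out, the last holds). The fingers move at their own pace and stop on an object; "newtons" is the grip in N (left out, the last holds). Time passes only in rows, so rows that do not move let the fingers close. It gives the time, the measured TCP pose, the force, the opening and the grip force at its end, in the units of the state.
- env.state(): the state, without advancing time (a new reading comes with each control period).
- env.grab_frame(name): name is "scene" or "top"; returns (picture, depth): 420x560x3 uint8, blue, green, red; 420x560 float32, mm along the optical axis (not along the pixel's ray), 0 where there is no reading.
- env.camera_model(name): a dict with "fx", "fy", "cx", "cy" (pixels), "eye" and "rotation" of the camera in the world. Camera axes: x right, y down, z forward; pixel columns grow to the right and rows downward; lengths in mm; the calibration is good to about 2 mm. A picture is of the moment at which its call begins. camera_model takes no time and is no camera call.
- env.job_done(): hands the job in; it is judged then, once.
Trained networks look in the newest picture that a camera, given by its name, has taken for a name from the list of things; names that differ only in an ending like _2 or _b are one class to them, and where a whole thing is asked for, a point or a joint stands for the part that bears it (a point fixed in the world has none). Each returns a list of dicts, best first, with "score" (0 to 1); they miss things now and then, are a little off and sometimes report something else, mostly with a low value. They report only what shows in the picture. A call takes as long as a camera call.
- env.boxes_of(camera, target): "bbox" ([left, top, right, bottom] in pixels, round what is visible of it).
- env.pinpoint(camera, target): "location" ([column, row] in pixels: a listed point, or the origin of a listed thing).
The state is a dict: "time_s": time; "qpos": joint angles; "qvel": joint speeds; "effort": joint torques, N m; "ee_pos": TCP position; "ee_rot": TCP orientation; "force": force on the tool from outside, world axes, zero at the start; "torque": the same for the moment, N m; "gripper_width": finger opening in mm; "gripper_force": force on a finger pad.
Only numpy, scipy, OpenCV 4.12 (cv2) and the standard library are available. Lean on these libraries where they do the work, as an engineer would, in place of code of your own. Each camera call takes 0.05 s, during which the arm holds its last target. There are 200 camera calls.

TASK

The blue slide carrier under the stack of two clear cover-glass boxes with white labels is needed: draw it out by its fin through the black stop gate until the whole plate is clear of the gate, and leave it lying flat on the desk. The gate holds the boxes back: let them settle down onto the desk where they are, one on the other, without toppling them or lifting them off. Leave the other carrier with the black cube on it alone.

Things in the scene. Friction and masses are not known exactly. Their poses are not given: they have to be found in the camera images.
- carrier: Wanted blue slide carrier: flat plate 112 x 28 x 8 mm with an upright fin, 22 mm long (x), 12 mm thick (y), its top 35 mm above the underside. Origin: centre of the plate's underside, z up; +x along the plate to the fin end, fin centred at x = +40 mm; plate ends at x = +56 and -56 mm (tail). It lies on the desk through its gate, fin on the gate's +x side, tail under the boxes, and slides freely.
- carrier_fin (a point): Grip point on the wanted carrier's fin, on its middle, 24 mm above the plate's underside, 11 mm below the fin's top. Axes as the carrier: the fin's flat faces look to +y and -y.
- carrier_tail (a point): Middle of the tail end face of the wanted carrier, 4 mm above its underside.
- gate_a: The wanted carrier's gate: fixed black slippery plastic bridge, 8 mm thick (x), 80 wide (y), 28 high, with a tunnel along x 36 wide, 14 high. Screw feet 4 mm high reach to x = +21 mm at y = 20 to 40 mm either side. Origin: its middle, on the desk. Horizontal +x points to the carrier's fin: draw the carrier out that way. The boxes stand behind, at x about -40 mm.
- box_low: Lower box of cover glasses, clear plastic with a white label, 54 x 54 x 13 mm, lying on the tail of the wanted carrier, 3 to 13 mm behind its gate. Origin: centre of its underside, z up. It slides along with the carrier until the gate stops it, then sinks the 8 mm to the desk as the plate leaves.
- box_top: Upper box of cover glasses, clear plastic with a white label, 54 x 54 x 13 mm, lying on the lower one. Origin: centre of its underside, z up.
- other_carrier: Another blue carrier of the same shape and size, a bystander, with the black cube on its tail. Origin: centre of the plate's underside, +x to its fin end. It lies through the other, identical gate and stays there.
- cube: Black filter cube, 41 x 38 x 38 mm, on the tail of the other carrier; a bystander. Origin: centre of its underside.

How it is judged:
By the outcome, as a careful person would: the job done as asked, in the order asked, and still so for the second after the job is handed in, with the robot touching nothing.
It also fails if it takes over 32 s, if anything falls off the work surface, if the arm or the gripper's body presses on something with over 40 N, if the wrist force passes 120 N, or if a joint passes its speed limit or range.

## Working session

There is one attempt and no reset: what is moved stays moved. The work goes in short steps, Python scripts to look and compute and a tool call to move; the robot and the scene stay as the last step left them, time stands still between calls to the robot, and variables do not carry over. Pictures are saved under pics/ and viewed, at most 10 in all, crops included, and the job is handed in when it is done.

Besides the shell and the picture viewer there is one more tool, called as name(argument=value, ...), one argument or row to a line, values as JSON. arm_command: Moves the arm, as the interface text tells. Its arguments: {"type":"object","properties":{"motion":{"type":"array"},"jaw":{"type":"number"},"newtons":{"type":"number"}},"required":["motion"]}

```bash
mkdir -p pics
cat > h.py <<'E'
import numpy as np, cv2
from workcell import env
def world(cam,uv,z=None,depth=None):
    m=env.camera_model(cam);R=np.array(m["rotation"]).reshape(3,3);e=np.array(m["eye"])
    r=R@np.array([(uv[0]-m["cx"])/m["fx"],(uv[1]-m["cy"])/m["fy"],1.])
    return e+r*((z-e[2])/r[2] if z is not None else depth)
E
python3 - <<'E'
from h import *
np.set_printoptions(precision=1,suppress=True)
ims=[]
for c in("scene","top"):
    im,d=env.grab_frame(c);np.savez(f"{c}0.npz",im=im,d=d);cv2.imwrite(f"pics/{c}0.png",im)
    print(c,env.camera_model(c))
    for t,z in(("carrier_fin",24),("carrier",0),("carrier_tail",4),("gate_a",0),("box_low",8),("box_top",21),("cube",8)):
        for p in env.pinpoint(c,t)[:3]:
            print(t,round(p["score"],2),np.array(p["location"]),world(c,p["location"],z))
print(env.state())
E
```

```text
scene {'fx': 540.2934921354725, 'fy': 540.2934921354725, 'cx': 280.18787961983054, 'cy': 208.83050673285982, 'eye': array([ 847.3, -134.1,  691.9]), 'rotation': array([-141.1,    0.5,   45.6])}Traceback (most recent call last):
  File "<stdin>", line 9, in <module>
  File "h.py", line 4, in world
    m=env.camera_model(cam);R=np.array(m["rotation"]).reshape(3,3);e=np.array(m["eye"])
                              ~~~~~~~~~~~~~~~~~~~~~~~~~~~~~~~^^^^^
ValueError: cannot reshape array of size 3 into shape (3,3)
```

View pics/scene0.png

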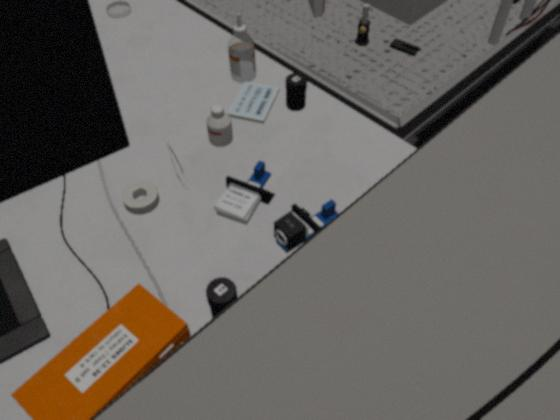

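The scene view shows the wanted carrier's fin at about (261,170), its gate at (250,190) and the boxes at (238,203). The cube and the other carrier are at (290,230) to (328,210). The rotation is given as roll, pitch and yaw, so I'll fix the helper.

```bash
sed -i 's/R=np.array(m\["rotation"\]).reshape(3,3)/R=Rotation.from_euler("xyz",m["rotation"],degrees=True).as_matrix()/; 1a from scipy.spatial.transform import Rotation' h.py
python3 - <<'E'
from h import *
np.set_printoptions(precision=1,suppress=True)
for c in("scene","top"):
    im,d=env.grab_frame(c);np.savez(f"{c}0.npz",im=im,d=d);cv2.imwrite(f"pics/{c}0.png",im)
    print(c,env.camera_model(c))
    for t,z in(("carrier_fin",24),("carrier",0),("carrier_tail",4),("gate_a",0),("box_low",8),("box_top",21),("cube",8),("other_carrier",0)):
        for p in env.pinpoint(c,t)[:3]:
            u,v=np.array(p["location"]).astype(int)
            print(t,round(p["score"],2),np.array(p["location"]),world(c,p["location"],z),"surf",world(c,(u,v),depth=d[v,u]))
print(env.state())
E
```

```text
scene {'fx': 540.2934921354725, 'fy': 540.2934921354725, 'cx': 280.18787961983054, 'cy': 208.83050673285982, 'eye': array([ 847.3, -134.1,  691.9]), 'rotation': array([-141.1,    0.5,   45.6])}
carrier_fin 0.85 [259.1 166.5] [366.9 277.2  24. ] surf [374.9 270.3  36.3]
gate_a 0.61 [251.3 197.3] [392.3 234.5   0. ] surf [415.9 214.8  37.1]
box_low 0.59 [237.8 208.7] [399.9 198.2   8. ] surf [416.3 184.7  36. ]
box_top 0.78 [238.  204.1] [401.5 198.5  21. ] surf [411.6 191.   36.4]
cube 0.94 [289.4 241. ] [504.6 212.3   8. ] surf [518.4 197.6  36.3]
cube 0.71 [236.4 203.4] [389.9 204.    8. ] surf [407.5 190.3  35.8]
other_carrier 0.61 [306.5 232.7] [508.3 247.1   0. ] surf [521.5 231.   30. ]
top {'fx': 381.82188920953774, 'fy': 381.82188920953774, 'cx': 274.0801971783257, 'cy': 209.65617946274955, 'eye': array([311.9, 210.5, 884.4]), 'rotation': array([-171.5,    1.5,  -90.8])}
carrier_fin 0.52 [255.  239.7] [372.6 274.7  24. ] surf [373.3 273.7  37.2]
carrier 0.79 [274.7 235.2] [384.  230.7   0. ] surf [382.2 231.6  28.9]
gate_a 0.66 [272.1 232.8] [389.7 236.6   0. ] surf [389.  236.   28.2]
box_low 0.57 [288.9 229.8] [395.3 197.6   8. ] surf [394.4 200.   36.1]
box_top 0.84 [292. 227.] [400.3 190.7  21. ] surf [398.9 191.   34.6]
other_carrier 0.85 [263.2 181.1] [512.9 256.1   0. ] surf [506.4 255.   29.5]
{'time_s': 1.0, 'qpos': array([71.4, 18.3, 89.6, -0. , 72. , -1.1]), 'qvel': array([-0. ,  0. , -0.1,  0. ,  0.1,  0. ]), 'effort': array([  0. , -41.2, -23.2,   0.1,   0. ,  -0. ]), 'ee_pos': array([172. , 548.7, 228. ]), 'ee_rot': array([180. ,   0. , 162.6]), 'force': array([ 0.2,  0.1, -0.3]), 'torque': array([ 0., -0., -0.]), 'gripper_force': 0.0, 'gripper_width': 91.15892345555883}
```

View pics/top0.png

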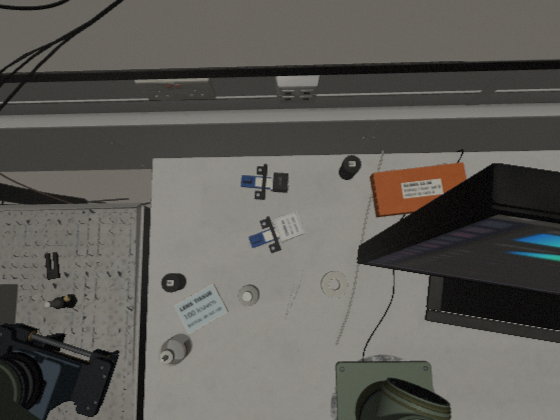

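The top view shows the wanted fin and plate at (258,240), its gate at (271,234) and the boxes at (290,227). The way out, to the left and slightly down, is free. Next I'll refine the pose from the depth data.

Run:
```python
from h import *
np.set_printoptions(precision=1,suppress=True)
z=np.load("top0.npz");im,d=z["im"].astype(int),z["d"]
for c,roi in(("top",(235,305,205,260)),("scene",(205,290,155,225))):
    z=np.load(c+"0.npz");im,d=z["im"].astype(int),z["d"]
    v,u=np.mgrid[roi[2]:roi[3],roi[0]:roi[1]];u=u.ravel();v=v.ravel()
    P=np.array([world(c,(a,b),depth=d[b,a]) for a,b in zip(u,v)]);C=im[v,u];ok=d[v,u]>0
    blue=(C[:,0]>C[:,2]*1.6+15)&ok
    def ob(M,n):
        if M.sum()<5: print(c,n,M.sum());return
        r=cv2.minAreaRect(P[M][:,:2].astype(np.float32));print(c,n,M.sum(),"mean",P[M].mean(0),"zmed",np.median(P[M][:,2]),"rect",np.round(r[0],1),np.round(r[1],1),round(r[2],1))
    ob(blue&(P[:,2]>28),"fin"); ob(blue&(P[:,2]<16),"plate"); 
    dark=(C.max(1)<60)&ok&(P[:,2]>20)&~blue; ob(dark,"gate")
    near=np.hypot(P[:,0]-400,P[:,1]-193)<45
    ob((C.min(1)>90)&ok&near&(P[:,2]>28),"box")
    print("desk z",np.median(P[ok&(C.min(1)>90)&(P[:,2]<15)][:,2]))
im=cv2.imread("pics/top0.png")[195:270,225:315];cv2.imwrite("pics/topc.png",cv2.resize(im,None,fx=7,fy=7,interpolation=cv2.INTER_CUBIC))
```

```text
Traceback (most recent call last):
  File "h.py", line 5, in world
    m=env.camera_model(cam);R=Rotation.from_euler("xyz",m["rotation"],degrees=True).as_matrix();e=np.array(m["eye"])
ValueError: time passes only in moves, steps and waits
```

```bash
cat > h.py <<'E'
import numpy as np, cv2
from functools import cache
from scipy.spatial.transform import Rotation
from workcell import env
model=cache(env.camera_model)
def world(cam,uv,z=None,depth=None):
    m=model(cam);R=Rotation.from_euler("xyz",m["rotation"],degrees=True).as_matrix();e=np.array(m["eye"])
    r=R@np.array([(uv[0]-m["cx"])/m["fx"],(uv[1]-m["cy"])/m["fy"],1.])
    return e+r*((z-e[2])/r[2] if z is not None else depth)
def seg(c,im,d,roi):
    im=im.astype(int)
    v,u=np.mgrid[roi[2]:roi[3],roi[0]:roi[1]];u=u.ravel();v=v.ravel()
    P=np.array([world(c,(a,b),depth=d[b,a]) for a,b in zip(u,v)]);C=im[v,u];ok=d[v,u]>0
    blue=(C[:,0]>C[:,2]*1.6+15)&ok
    def ob(M,n):
        if M.sum()<5: print(c,n,M.sum());return
        r=cv2.minAreaRect(P[M][:,:2].astype(np.float32));print(c,n,M.sum(),"mean",P[M].mean(0),"zmed",np.median(P[M][:,2]),"rect",np.round(r[0],1),np.round(r[1],1),round(r[2],1))
    ob(blue&(P[:,2]>28),"fin"); ob(blue&(P[:,2]<16),"plate"); 
    ob((C.max(1)<60)&ok&(P[:,2]>20)&~blue,"gate")
    near=np.hypot(P[:,0]-400,P[:,1]-193)<45
    ob((C.min(1)>90)&ok&near&(P[:,2]>15),"box")
    print("desk z",np.median(P[ok&(C.min(1)>90)&(P[:,2]<15)][:,2]))
E
python3 - <<'E'
from h import *
np.set_printoptions(precision=1,suppress=True)
for c,roi in(("top",(235,305,205,260)),("scene",(205,290,155,225))):
    z=np.load(c+"0.npz");seg(c,z["im"],z["d"],roi)
im=cv2.imread("pics/top0.png")[195:270,225:315];cv2.imwrite("pics/topc.png",cv2.resize(im,None,fx=7,fy=7,interpolation=cv2.INTER_CUBIC))
E
```

```text
top fin 37 mean [373.9 273.3  35. ] zmed 34.704280109321076 rect [374.  273.3] [ 9.4 18.2] 17.1
top plate 69 mean [371.9 270.4   7.6] zmed 7.682469937414339 rect [373.5 271.9] [23.9 30.1] 19.3
top gate 87 mean [385.1 234.9  27.6] zmed 27.682952529600925 rect [388.2 237.2] [58.1 62.6] 72.4
top box 645 mean [401.7 198.4  32.7] zmed 33.72470765626588 rect [401.3 200.5] [54.6 64. ] 19.6
desk z -0.0630136862508266
scene fin 69 mean [375.6 268.7  34.7] zmed 35.43582842816704 rect [373.9 270.7] [10.4 20.6] 26.9
scene plate 119 mean [378.6 268.8  10.3] zmed 9.825206592620816 rect [376.6 271.6] [26.6 30.4] 7.1
scene gate 338 mean [422.3 227.8  33.8] zmed 29.540875114500295 rect [428.5 219.8] [ 64.3 141.5] 66.5
scene box 1086 mean [406.3 193.5  34. ] zmed 35.38426950975895 rect [400.4 203. ] [56.1 70.4] 18.7
desk z 1.6929313698943815
```

View pics/topc.png

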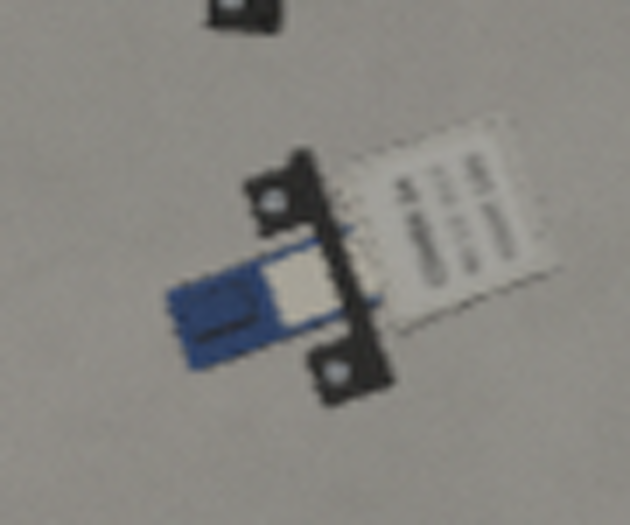

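The crop shows the carrier through the gate with its axis at about 109° yaw. The fin is centred near (374, 272) with its top at z = 35, as it should be. First I'll turn the tool in place.

arm_command(
  motion=[
    {"offset": [0, 0, 0], "spin": 0.18},
    {"offset": [0, 0, 0], "spin": 0.18},
    {"offset": [0, 0, 0], "spin": 0.18},
    {"offset": [0, 0, 0], "spin": 0.18},
    {"offset": [0, 0, 0], "spin": 0.18},
  ],
  jaw=0.05,
)

```text
time_s: 1.62
ee_pos: [172.0, 548.7, 228.0]
ee_rot: [180.0, -0.0, 110.7]
force: [0.1, -0.7, -0.0]
gripper_width: 50.2
gripper_force: 0.0
```

arm_command(
  motion=[
    {"offset": [0, 0, 0], "spin": 0.033},
    {"offset": [-0.042, 0.013, 0.015], "spin": 0},
    {"offset": [-0.042, 0.013, 0.015], "spin": 0},
    {"offset": [-0.042, 0.013, 0.015], "spin": 0},
    {"offset": [-0.042, 0.013, 0.015], "spin": 0},
  ],
)

```text
time_s: 2.25
ee_pos: [276.9, 406.0, 167.7]
ee_rot: [180.0, -0.0, 109.3]
force: [1.0, 0.5, -1.1]
gripper_width: 50.0
gripper_force: 0.0
```

arm_command(
  motion=[
    {"offset": [-0.042, 0.013, 0.015], "spin": 0},
    {"offset": [-0.042, 0.013, 0.015], "spin": 0},
    {"offset": [-0.042, 0.013, 0.015], "spin": 0},
    {"offset": [-0.033, 0.01, 0.023], "spin": 0},
    {"offset": [0, 0, 0], "spin": 0},
  ],
)

```text
time_s: 2.88
ee_pos: [374.6, 270.8, 98.7]
ee_rot: [-179.8, 0.1, 109.0]
force: [1.1, 0.6, 0.1]
gripper_width: 49.9
gripper_force: 0.0
```

arm_command(
  motion=[
    {"offset": [0.002, 0, 0.02], "spin": 0},
    {"offset": [0, 0, 0.02], "spin": 0},
    {"offset": [0, 0, 0.02], "spin": 0},
    {"offset": [0, 0, 0.012], "spin": 0},
    {"offset": [0, 0, 0], "spin": 0},
  ],
)

```text
time_s: 3.5
ee_pos: [373.6, 275.2, 27.8]
ee_rot: [-180.0, 0.0, 109.2]
force: [-0.4, 0.6, 0.8]
gripper_width: 50.2
gripper_force: 0.0
```

Run:
```python
from h import *
im,d=env.grab_frame("scene");cv2.imwrite("pics/s1.png",cv2.resize(im[130:260,180:360],None,fx=4,fy=4,interpolation=cv2.INTER_CUBIC))
print(env.state()["ee_pos"])
```

```text
[374.05116713 275.31875472  28.25581711]
```

View pics/s1.png

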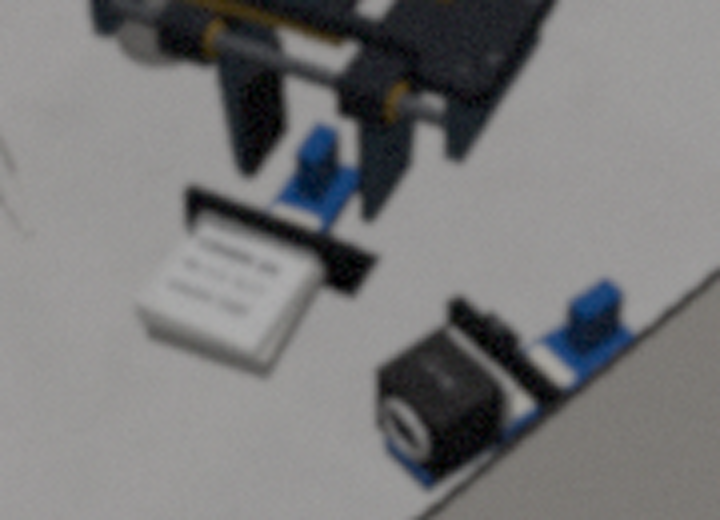

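The crop shows the fin standing centrally between the two fingers, clear of the gate. I'll close on it.

arm_command(
  motion=[
    {"offset": [0, 0, 0.001], "spin": 0},
    {"offset": [0, 0, 0], "spin": 0},
    {"offset": [0, 0, 0], "spin": 0},
    {"offset": [0, 0, 0], "spin": 0},
    {"offset": [0, 0, 0], "spin": 0},
  ],
  jaw=0.0,
  newtons=15,
)

```text
time_s: 4.18
ee_pos: [373.6, 274.6, 27.1]
ee_rot: [-180.0, -0.0, 109.1]
force: [-1.9, -1.5, 2.0]
gripper_width: 12.2
gripper_force: 15.0
```

arm_command(
  motion=[
    {"offset": [0.003, 0, 0], "spin": 0},
    {"offset": [0.003, 0, 0], "spin": 0},
    {"offset": [0.003, 0, 0], "spin": 0},
    {"offset": [0.003, 0, 0], "spin": 0},
    {"offset": [0.003, 0, 0], "spin": 0},
  ],
)

```text
time_s: 4.8
ee_pos: [369.3, 288.9, 27.1]
ee_rot: [180.0, 0.0, 109.2]
force: [1.7, -4.3, 5.0]
gripper_width: 12.0
gripper_force: 15.0
```

arm_command(
  motion=[
    {"offset": [0.003, 0, 0], "spin": 0},
    {"offset": [0.003, 0, 0], "spin": 0},
    {"offset": [0.003, 0, 0], "spin": 0},
    {"offset": [0.003, 0, 0], "spin": 0},
    {"offset": [0.003, 0, 0], "spin": 0},
  ],
)

```text
time_s: 5.42
ee_pos: [364.2, 303.4, 27.1]
ee_rot: [180.0, -0.0, 109.1]
force: [1.0, -3.2, 3.6]
gripper_width: 11.7
gripper_force: 15.0
```

Run:
```python
from h import *
im,d=env.grab_frame("scene");cv2.imwrite("pics/s2.png",cv2.resize(im[130:260,180:360],None,fx=4,fy=4,interpolation=cv2.INTER_CUBIC))
```

```text
(no output)
```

View pics/s2.png

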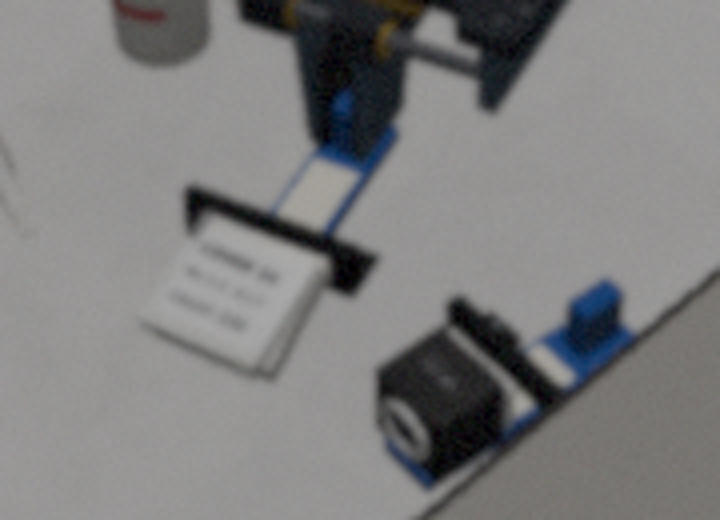

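The carrier is following straight. The boxes rest at the gate and tip back slightly as the plate leaves, so I'll continue slowly.

arm_command(
  motion=[
    {"offset": [0.003, 0, 0], "spin": 0},
    {"offset": [0.003, 0, 0], "spin": 0},
    {"offset": [0.003, 0, 0], "spin": 0},
    {"offset": [0.003, 0, 0], "spin": 0},
    {"offset": [0.003, 0, 0], "spin": 0},
  ],
)

```text
time_s: 6.1
ee_pos: [359.2, 317.4, 27.1]
ee_rot: [180.0, 0.0, 109.1]
force: [1.8, -4.7, 5.0]
gripper_width: 12.2
gripper_force: 15.0
```

arm_command(
  motion=[
    {"offset": [0.003, 0, 0], "spin": 0},
    {"offset": [0.003, 0, 0], "spin": 0},
    {"offset": [0.003, 0, 0], "spin": 0},
    {"offset": [0.003, 0, 0], "spin": 0},
    {"offset": [0.003, 0, 0], "spin": 0},
  ],
)

```text
time_s: 6.72
ee_pos: [354.3, 331.6, 27.1]
ee_rot: [180.0, -0.0, 109.1]
force: [1.9, -4.0, 5.7]
gripper_width: 12.0
gripper_force: 15.0
```

arm_command(
  motion=[
    {"offset": [0.003, 0, 0], "spin": 0},
    {"offset": [0.003, 0, 0], "spin": 0},
    {"offset": [0.003, 0, 0], "spin": 0},
    {"offset": [0.003, 0, 0], "spin": 0},
    {"offset": [0.003, 0, 0], "spin": 0},
  ],
)

```text
time_s: 7.35
ee_pos: [349.3, 345.7, 27.1]
ee_rot: [180.0, 0.0, 109.1]
force: [1.3, -3.8, 5.5]
gripper_width: 11.8
gripper_force: 15.0
```

arm_command(
  motion=[
    {"offset": [0.003, 0, 0], "spin": 0},
    {"offset": [0.003, 0, 0], "spin": 0},
    {"offset": [0.003, 0, 0], "spin": 0},
    {"offset": [0.003, 0, 0], "spin": 0},
    {"offset": [0.003, 0, 0], "spin": 0},
  ],
)

```text
time_s: 7.98
ee_pos: [344.4, 359.9, 27.1]
ee_rot: [-180.0, 0.0, 109.1]
force: [1.6, -4.7, 5.1]
gripper_width: 12.0
gripper_force: 15.0
```

Run:
```python
from h import *
im,d=env.grab_frame("scene");cv2.imwrite("pics/s3.png",cv2.resize(im[100:230,180:360],None,fx=4,fy=4,interpolation=cv2.INTER_CUBIC))
for c in ("scene",):
  for p in env.pinpoint(c,"carrier_tail")[:2]: print(p,world(c,p["location"],4))
```

```text
{'location': [258.0, 180.6], 'score': 0.76} [375.41957392 265.65898973   4.        ]
{'location': [273.3, 159.8], 'score': 0.57} [358.37919484 318.34217038   4.        ]
```

View pics/s3.png

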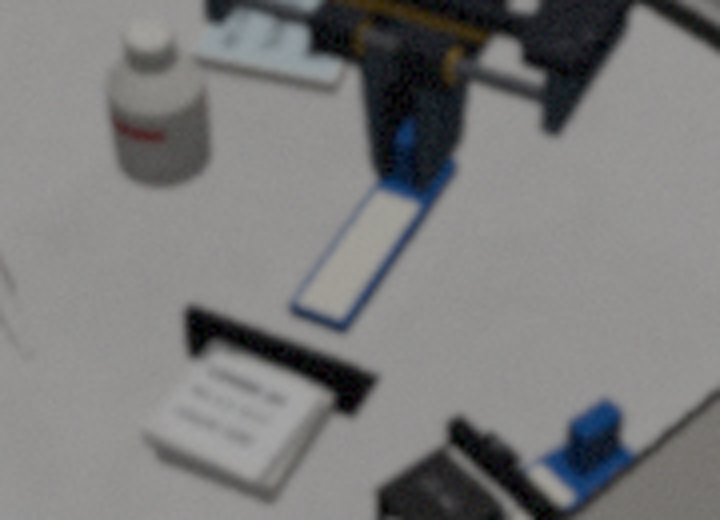

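The whole plate is out, with its tail about 30 mm clear of the gate. The boxes have settled one on the other behind it, so I'll release and back off upwards.

arm_command(
  motion=[
    {"offset": [0, 0, 0], "spin": 0},
    {"offset": [0, 0, 0], "spin": 0},
    {"offset": [0, 0, 0], "spin": 0},
    {"offset": [0, 0, 0], "spin": 0},
    {"offset": [0, 0, -0.005], "spin": 0},
  ],
  jaw=0.04,
)

```text
time_s: 8.7
ee_pos: [344.2, 359.6, 31.8]
ee_rot: [-180.0, 0.0, 109.1]
force: [-0.1, -0.9, 0.1]
gripper_width: 39.8
gripper_force: 0.0
```

arm_command(
  motion=[
    {"offset": [0, 0, -0.02], "spin": 0},
    {"offset": [0, 0, -0.03], "spin": 0},
    {"offset": [0, 0, -0.04], "spin": 0},
    {"offset": [0, 0, -0.04], "spin": 0},
    {"offset": [0, 0, 0], "spin": 0},
  ],
)

```text
time_s: 9.32
ee_pos: [345.9, 361.3, 165.4]
ee_rot: [179.6, -0.2, 109.1]
force: [-0.9, 0.1, 0.6]
gripper_width: 40.2
gripper_force: 0.0
```

Run:
```python
from h import *
np.set_printoptions(precision=1,suppress=True)
im,d=env.grab_frame("scene");cv2.imwrite("pics/s4.png",cv2.resize(im[100:250,180:360],None,fx=4,fy=4,interpolation=cv2.INTER_CUBIC))
seg("scene",im,d,(205,300,100,225))
for p in env.pinpoint("scene","carrier_tail")[:2]: print(p,world("scene",p["location"],4))
im,d=env.grab_frame("top");seg("top",im,d,(200,305,205,280))
s=env.state();print(s["time_s"],s["ee_pos"],s["gripper_width"])
```

```text
scene fin 59 mean [348.4 354.5  35.1] zmed 35.912144923043115 rect [347.3 356. ] [10.2 19.5] 15.0
scene plate 103 mean [350.6 354.   10.5] zmed 10.14942045012458 rect [347.1 356.4] [25.  29.1] 13.0
scene gate 523 mean [427.5 245.7  33.7] zmed 29.123228889238817 rect [360.3 295.2] [119.7 318.2] 44.4
scene box 1019 mean [405.4 197.2  26.9] zmed 27.531186789137564 rect [400.6 204.2] [56.9 66.4] 16.2
desk z 1.9316701909873473
{'location': [257.5, 184.1], 'score': 0.82} [380.7 259.6   4. ]
{'location': [285.7, 135.4], 'score': 0.56} [329.7 377.6   4. ]
top fin 0
top plate 0
top gate 982 mean [330.7 274.2 452.6] zmed 528.4440754267707 rect [358.1 284.5] [123.8 130. ] 4.7
top box 596 mean [402.3 199.8  25.9] zmed 26.0506603966914 rect [401.7 202.7] [54.7 62.3] 15.2
desk z -0.038557527562602445
9.475 [343.9 359.2 161.3] 39.90973202166683
```

View pics/s4.png

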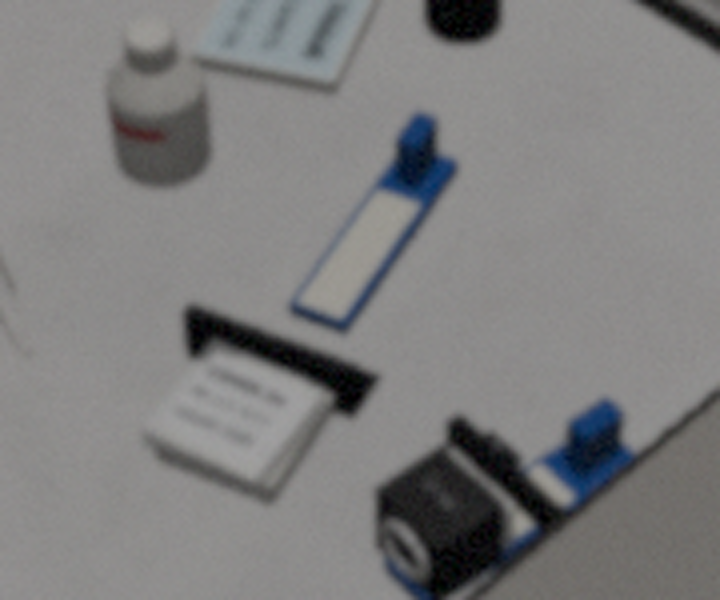

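The carrier lies flat, with its tail well clear of the gate. The stack's top has sunk from z ≈ 34 to ≈ 26 mm, so both boxes are flat on the desk. The cube and the other carrier have not moved and the gripper is free, so I'll hand in.

```bash
python3 -c "
from workcell import env
print(env.job_done())"
```

```text
the job is handed in; nothing more can be done
None
```

The job is handed in at about 9.5 s of the 32 s limit: the blue carrier lies flat on the desk, its tail about 30 mm clear of the gate, the two boxes settled one on the other behind it, and the other carrier and cube were left alone.

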